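# Try the depth rod in the deep cake mould

### The arm

A 7-joint arm with a two-finger parallel gripper is mounted at the origin on a cart in front of the work surface, level with it; the furniture and walls round the work are solid. World frame = base frame: x ahead of the robot, y to its left, z up, the work surface at z = 0. Lengths are in m, angles in rad, forces in N, time in s.
With the tool pointing down it reaches from about 0.4 to 0.85 m from the base axis. Payload 4.5 kg.
Tool frame: the origin (TCP) lies midway between the tips of the shut fingers; the grasp point (between the pads) lies 19 mm behind it (r.pinch_z is the distance from the TCP to the grasp point, in m); z points along the fingers, y is the line along which they close (so a half turn about z gives the same grasp; the last joint's range is limited). The gripper opens to 85 mm and grips with 20 to 120 N. Pads are 22 mm wide; open, the fingers measure 114 mm over their backs; the gripper's body (76 mm by 85 mm) begins 54 mm behind the grasp point. The pads swing forward as they close: fully open they stand 13 mm farther back than shut.
Start: joints at [1.322, 0.689, -0.195, 1.565, 0.157, 0.902, -0.215], TCP at [0.174, -0.6, 0.231] pointing down, gripper open.
Joint ranges: [-3.01, 3.01], [-0.46, 2.08], [-1.47, 1.51], [0.13, 2.56], [-1, 4.14], [0.04, 2.09], [-2.66, 2.66]. Speed limits (rad/s): [2.57, 2.57, 3.14, 3.14, 3.14, 3.14, 3.14].

### API

Orientations are given as a unit quaternion [w, x, y, z].
In Python, from plant import r, cams gives the robot as it stands. The module is installed in compiled form; this text tells all that it offers.
- The arm moves only by the tool step_arm, never from a script. Its argument "deltas" is a list of rows, each a list of 4 numbers: the shift along the tool's x, y, z in mm, then the turn about the tool's z in rad. A call has exactly 5 rows; each row is the pose to reach, as a shift and turn from the pose commanded when the call began, along the tool's axes at that moment; what a row does not reach only later rows make up. A row lasts 1/8 s, in which the tool goes at most 62.5 mm and 10.7 degrees, less where a joint would pass 70% of its speed; a pose out of reach is approached as far as the arm can. A call with a gripper value outside its range is refused whole. "jaw" is the opening, from 0 (shut) to 1 (fully open), set as the call begins (left out, the last holds). The fingers move at their own pace and stop on an object; "newtons" is the grip in N (left out, the last holds). Time passes only in rows, so rows that repeat a pose let the fingers close, or fill a call up. It gives the time, the measured TCP pose, the force, the opening and the grip force at its end, in the units of the state.
- r.sense(): the state, without advancing time (a new reading comes with each control period).
- cams.get_image(name): name is "side" or "top" or "wrist"; returns a dict with "pixels" (480x640x3 uint8, blue, green, red), "fx", "fy", "cx", "cy" (pixels), "eye" and "orientation" of the camera in the world. Camera axes: x right, y up, looking along -z (the intrinsics and any distortion apply to the point x, -y, -z); pixel columns grow to the right and rows downward; lengths in m; the calibration is good to about 2 mm. A picture is of the moment at which its call begins. There is no depth.
- r.job_done(): hands the job in; it is judged then, once.
The state is a dict: "time": time; "joint_positions": joint angles; "dq": joint speeds; "joint_efforts": joint torques, N m; "tool_pos": TCP position; "tcp_rot": TCP orientation; "ft_force": force on the tool from outside, world axes, zero at the start; "moment": the same for the moment, N m; "grip_width": finger opening in m; "grasp_force": force on a finger pad.
Only numpy, scipy, OpenCV 4.12 (cv2) and the standard library are available. Lean on these libraries where they do the work, as an engineer would, in place of code of your own. Each camera call takes 0.05 s, during which the arm holds its last target. There are 200 camera calls.

### The job

Check the deep wooden cake mould with the depth rod: pick up the rod by its wooden handle, lower it upright into the well of the deep mould (not the shallow one) until its foot rests on the bottom, and keep hold of it there, resting on the bottom, for about two seconds. Then let go and leave it standing upright on the bottom of the well.

Things in the scene. Friction and masses are not known exactly. Their poses are not given: they have to be found in the camera images.
- depth_rod: loose steel depth rod standing upright on the table, 141 mm tall, 0.17 kg. Origin: centre of the foot's underside, z up. Flat round foot 34 mm wide, 10 mm thick; bare rod 12 mm thick; a thin dark ring at 45 mm (level with the deep mould's top when bottomed); upright round wooden handle 28 mm wide from 97 to 141 mm (grip its middle, 119 mm up, from above at any yaw)
- deep_mould: fixed wooden cake mould: block 90 x 90 x 60 mm tall, in its top one round blind well 54 mm wide and 45 mm deep with flat bottom and 3 mm chamfer; a paddle handle sticks out 78 mm from one side. Origin: centre of the block's underside, below the well's centre; z up, the paddle points to +y. Lies left or right of the shallow mould
- shallow_mould: wooden cake mould that does not move, the same outside as the deep one, but its well, also 54 mm in diameter, is only 12 mm deep. Origin and axes as for the deep mould.
- deep_mould_floor (a point): centre of the flat bottom of the deep mould's well, 45 mm below the top of the block and 15 mm above the table; axes as the deep mould's
Not all that is in view belongs to the job. There is more than one size of the depth_rod; the job needs the middle-sized.

How it is judged:
On the way:
1. the rod, still held in the gripper, stands upright (within 10 degrees) with its foot on the bottom of the deep well (within 5 mm, and touching the mould) for 1 s (z of depth_rod in the frame of deep_mould_floor below 0.005 m and horizontal distance between depth_rod and deep_mould_floor below 0.015 m and angle between depth_rod's own z axis and vertical below 0.175 rad and contact force between depth_rod and deep_mould above 0.2 N and contact force between the fingers and depth_rod above 1 N), for 1 s.
At the end, for the whole second after the job is handed in: the depth rod stands in the well of the deep mould, its foot on the bottom (within 5 mm in height and 15 mm of the well's centre), upright within 10 degrees and at rest (z of depth_rod in the frame of deep_mould_floor below 0.005 m and horizontal distance between depth_rod and deep_mould_floor below 0.015 m and angle between depth_rod's own z axis and vertical below 0.175 rad and linear speed of depth_rod below 0.02 m/s); the robot touches nothing.
It also fails if it takes over 48 s, if anything falls off the work surface, if the arm or the gripper's body presses on something with over 40 N, if the wrist force passes 120 N, or if a joint passes its speed limit or range.

## Working session

There is one attempt and no reset: what is moved stays moved. The work goes in short steps, Python scripts to look and compute and a tool call to move; the robot and the scene stay as the last step left them, time stands still between calls to the robot, and variables do not carry over. Pictures are saved under pics/ and viewed, at most 10 in all, crops included, and the job is handed in when it is done.

Besides the shell and the picture viewer there is one more tool, called as name(argument=value, ...), one argument or row to a line, values as JSON. step_arm: Moves the arm, as the interface text tells. Its arguments: {"type":"object","properties":{"deltas":{"type":"array"},"jaw":{"type":"number"},"newtons":{"type":"number"}},"required":["deltas"]}

```bash
mkdir -p pics; cat > h.py <<'E'
import numpy as np, cv2
from scipy.spatial.transform import Rotation as R
from plant import r, cams
def rot(q): return R.from_quat([q[1],q[2],q[3],q[0]]).as_matrix()
def get(n,f=None):
    c=cams.get_image(n)
    if f: cv2.imwrite('pics/'+f,c['pixels'])
    return c
def cast(c,u,v,z):
    d=rot(c['orientation'])@np.array([(u-c['cx'])/c['fx'],-(v-c['cy'])/c['fy'],-1])
    e=np.array(c['eye']); return e+d*(z-e[2])/d[2]
def proj(c,p):
    q=rot(c['orientation']).T@(np.array(p)-np.array(c['eye']))
    return c['cx']+c['fx']*q[0]/-q[2], c['cy']-c['fy']*q[1]/-q[2]
E
python3 - <<'E'
from h import *
for n in('top','side'):
    c=get(n,n+'0.png'); print(n,{k:v for k,v in c.items() if k!='pixels'})
s=r.sense(); print(s['tool_pos'],s['tcp_rot'],rot(s['tcp_rot']),s['time'])
E
```

```text
top {'fx': 518.8535297487006, 'fy': 518.8535297487006, 'cx': 317.8703365602879, 'cy': 232.4560364494097, 'eye': array([ 0.37356332, -0.05173131,  1.04186533]), 'orientation': array([-0.70457583, -0.0292098 ,  0.02167467,  0.70869591])}
side {'fx': 440.9082685228128, 'fy': 440.9082685228128, 'cx': 323.6873329995903, 'cy': 244.42733523220357, 'eye': array([ 0.3654155 , -0.84388721,  0.53303743]), 'orientation': array([ 0.87181938,  0.48599814, -0.02535796, -0.05562146])}
[ 0.17421482 -0.59963938  0.23055588] [-8.00619838e-04  9.90012900e-01  1.40974422e-01 -1.68829331e-04] [[ 9.60252367e-01  2.79132723e-01 -5.60020269e-04]
 [ 2.79133264e-01 -9.60251143e-01  1.53764670e-03]
 [-1.08552592e-04 -1.63284917e-03 -9.99998661e-01]] 0.1
```

View pics/top0.png

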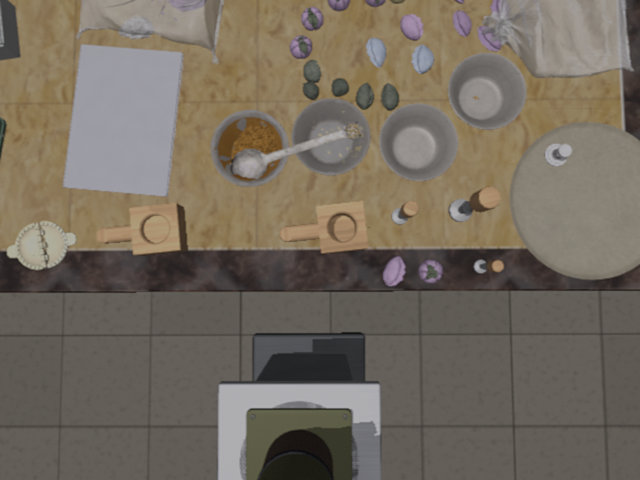

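View pics/side0.png

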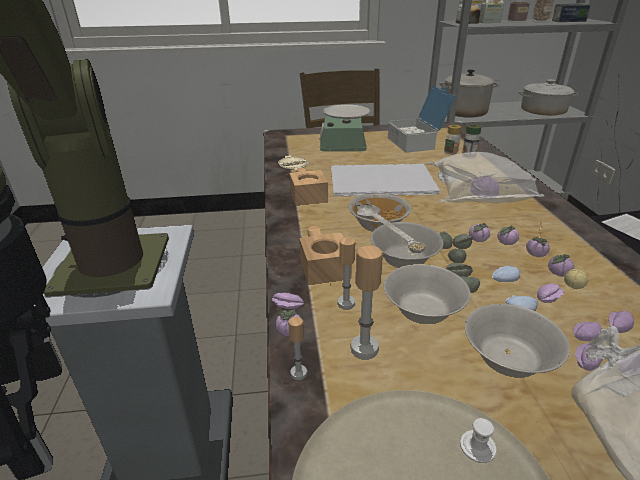

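The rod candidates in the top view, given as foot then handle, are:
- (400,215)/(410,207)
- (460,211)/(488,198), which looks the largest
- (480,267)/(497,266), which looks the smallest
- the lid knob at (558,154), which is a distractor

The moulds are at (157,229) and (343,229). In the side view, the rods' handles are at (347,250), (369,268) and (296,328). Next I'll measure the heights and take close crops.

```bash
python3 - <<'E'
from h import *
t=get('top'); s=get('side')
def tri(a,b):
    A=[];B=[]
    for c,(u,v) in((t,a),(s,b)):
        e=np.array(c['eye']); d=cast(c,u,v,0)-e; d/=np.linalg.norm(d); P=np.eye(3)-np.outer(d,d); A.append(P);B.append(P@e)
    return np.linalg.lstsq(np.vstack(A),np.hstack(B),rcond=None)[0]
for n,f,a,b in(('A',(400,215),(411,205),(347,240)),('B',(460,211),(490,196),(370,251)),('C',(480,267),(498,266),(296,319))):
    print(n,cast(t,*f,0.005),tri(a,b))
def crop(c,x,y,w,h,k): return cv2.resize(c['pixels'][y:y+h,x:x+w],(w*k,h*k),interpolation=cv2.INTER_CUBIC)
a=np.hstack([crop(t,95,195,100,66,4),crop(t,280,195,100,66,4)])
b=np.hstack([crop(s,280,160,60,50,4)[:200],crop(s,290,225,140,140,4)[:0].reshape(0,560,3) if 0 else crop(s,290,220,100,50,4),crop(t,385,190,40,50,4)])
cv2.imwrite('pics/c1.png',np.vstack([a,b]))
E
```

```text
A [ 0.48242451 -0.20575267  0.005     ] [ 0.48290903 -0.20477369  0.14048685]
B [ 0.48968783 -0.32590573  0.005     ] [ 0.49255447 -0.32571146  0.19349318]
C [ 0.37752399 -0.36273017  0.005     ] [ 0.37953405 -0.36283791  0.1115056 ]
```

View pics/c1.png

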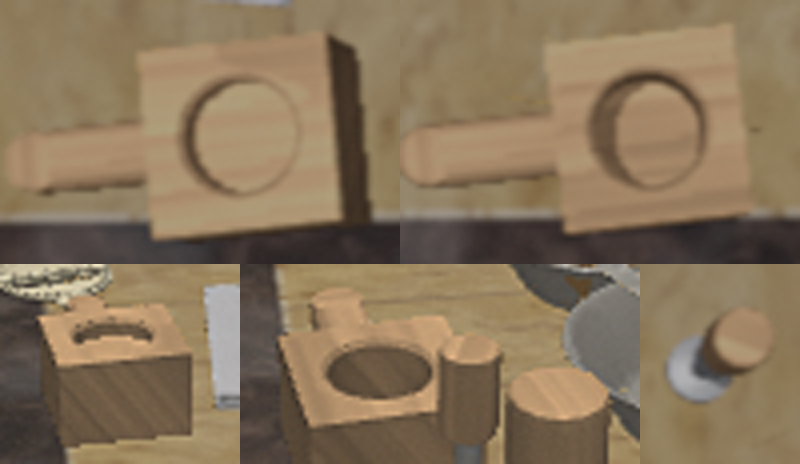

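The second crop from the top (pixel 343,228) shows a wide dark wall crescent and a dark interior in the side view, so that is the deep mould. The left mould's floor is close below its rim, so it is the shallow one. Candidate A (400,215)/(410,207) has its top at 140.5 mm, which makes it the middle rod. I'll approach it now.

step_arm(
  deltas=[
    [40,-29,-15,0],
    [85,-61,-30,0],
    [130,-94,-40,0],
    [175,-126,-40,0],
    [220,-158,-40,0],
  ],
  jaw=1,
)

```text
time: 0.82
tool_pos: [0.3426, -0.3857, 0.2715]
tcp_rot: [0.0, 0.99, 0.141, 0.0]
ft_force: [0.6, -0.2, 0.0]
grip_width: 0.0853
grasp_force: 0.0
```

step_arm(
  deltas=[
    [45,-33,0,0],
    [90,-65,0,0],
    [130,-94,0,0],
    [165,-120,0,0],
    [186,-135,0,0],
  ],
)

```text
time: 1.45
tool_pos: [0.484, -0.2028, 0.2713]
tcp_rot: [-0.0, 0.99, 0.143, 0.0]
ft_force: [0.4, -0.3, -0.4]
grip_width: 0.0855
grasp_force: 0.0
```

```bash
python3 - <<'E'
from h import *
s=r.sense(); print(s['tool_pos'],s['tcp_rot'],s['time'],s['joint_positions'])
w=get('wrist','w1.png'); print(w['eye'])
print(proj(w,(.4827,-.205,.141)),proj(w,(.4827,-.205,0)))
t=get('top'); print(cast(t,342.3,227.6,.06))
E
```

```text
[ 0.48398356 -0.20282038  0.27128031] [-4.12245042e-04  9.89773171e-01  1.42649140e-01  3.51562578e-04] 1.45 [ 0.43387927  0.50638321 -0.1943724   1.81575543  0.12575922  0.83110449
 -1.10610785]
[ 0.55024302 -0.18368202  0.41414619]
(np.float64(323.53696280063843), np.float64(230.31610725944194)) (np.float64(322.9506782231144), np.float64(197.04141949751266))
[ 0.45334126 -0.08786624  0.06      ]
```

View pics/w1.png

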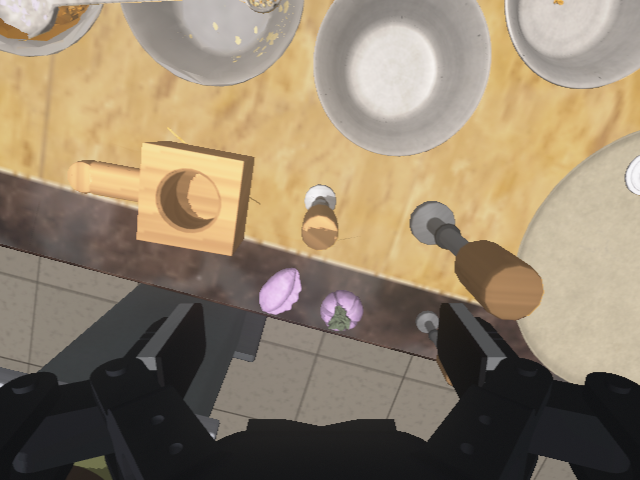

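The wrist view shows the rod handle top at (321,231) and its foot at (320,198), within 3 px of my prediction. The deep well, with its deep walls visible, is at (190,199). I'll refine both positions.

```bash
python3 - <<'E'
from h import *
w=get('wrist'); s=r.sense(); p=s['tool_pos']; M=rot(s['tcp_rot'])
g=cv2.cvtColor(w['pixels'],cv2.COLOR_BGR2GRAY)
print(cast(w,320.5,232,.141),cast(w,320,198,.006),cast(w,190,199,.06),w['fx'])
# block top corners from crop
print([cast(w,*q,.06).round(4) for q in((142,143),(253,158),(236,255),(137,239))])
print(M.T@(np.array([.4825,-.2045,.1])-p)*1000)
k=np.hstack([cv2.resize(w['pixels'][130:265,130:260],(520,540)),cv2.resize(w['pixels'][180:260,295:350],(275,400))[:400]] ) if 0 else None
a=cv2.resize(w['pixels'][130:265,130:260],(520,540)); b=cv2.resize(w['pixels'][180:260,295:350],(275,400)); b=cv2.copyMakeBorder(b,0,140,0,0,0)
cv2.imwrite('pics/w2.png',np.hstack([a,b]))
E
```

```text
[ 0.48176439 -0.20224444  0.141     ] [ 0.4828548  -0.20085759  0.006     ] [ 0.45704447 -0.08515149  0.06      ] 392.6909791775663
[array([ 0.4938, -0.0349,  0.06  ]), array([ 0.5091, -0.1314,  0.06  ]), array([ 0.4167, -0.1377,  0.06  ]), array([ 0.4055, -0.045 ,  0.06  ])]
[-6.44179708e-01  5.44063608e-02  1.71182375e+02]
```

View pics/w2.png

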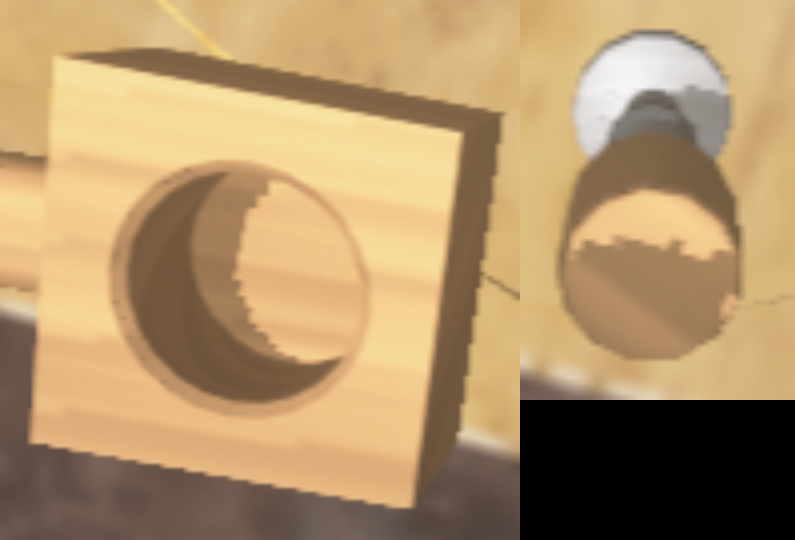

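The crop shows the handle top centred at (321.5,234.8) and the well rim at (190,202). Averaging the two views puts the rod at about (0.481,-0.204) and the well at about (0.454,-0.087). I'll descend and grip.

step_arm(
  deltas=[
    [-3,0,40,0],
    [-3,0,85,0],
    [-3,0,125,0],
    [-3,0,155,0],
    [-3,0,174,0],
  ],
)

```text
time: 2.22
tool_pos: [0.4777, -0.2082, 0.0958]
tcp_rot: [0.0, 0.99, 0.14, -0.001]
ft_force: [0.5, -0.6, -0.1]
grip_width: 0.0854
grasp_force: 0.0
```

step_arm(
  deltas=[
    [0,0,0,0],
    [0,0,0,0],
    [0,0,0,0],
    [0,0,0,0],
    [0,0,0,0],
  ],
  jaw=0,
  newtons=40,
)

```text
time: 2.85
tool_pos: [0.4801, -0.2063, 0.0982]
tcp_rot: [0.0, 0.99, 0.141, 0.001]
ft_force: [-1.3, 0.6, 7.5]
grip_width: 0.0273
grasp_force: 38.8
```

step_arm(
  deltas=[
    [0,0,0,0],
    [0,0,-5,0],
    [0,0,-20,0],
    [0,0,-50,0],
    [0,0,-85,0],
  ],
)

```text
time: 3.48
tool_pos: [0.4792, -0.2064, 0.1836]
tcp_rot: [-0.0, 0.99, 0.141, -0.0]
ft_force: [0.2, 0.2, -1.4]
grip_width: 0.0271
grasp_force: 39.2
```

```bash
python3 - <<'E'
from h import *
s=r.sense(); p=s['tool_pos']; M=rot(s['tcp_rot']);print(p,s['grip_width'],s['grasp_force'],s['ft_force'])
w=get('wrist','w3.png'); t=get('top'); sd=get('side')
print(M.T@(np.array([.454,-.0867,p[2]])-p)*1000, proj(t,(p[0],p[1],.03)),proj(sd,p))
u,v=map(int,proj(sd,p)); a=sd['pixels'][max(v-80,0):v+110,u-110:u+100]; cv2.imwrite('pics/s3.png',cv2.resize(a,None,fx=2.5,fy=2.5))
E
```

```text
[ 0.47924423 -0.20635225  0.18360612] 0.027099551423569037 39.187758564949036 [ 0.2229281   0.23802016 -1.41341971]
[ 9.14647753e+00 -1.21943726e+02  2.83287650e-02] (np.float64(402.212720532277), np.float64(215.26803637324653)) (np.float64(347.053521464728), np.float64(218.2426075641919))
```

View pics/s3.png

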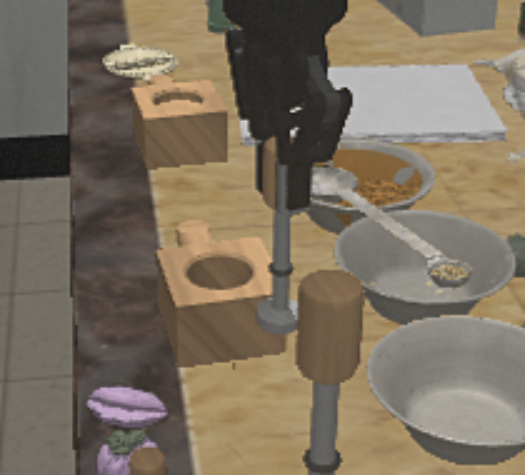

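View pics/w3.png

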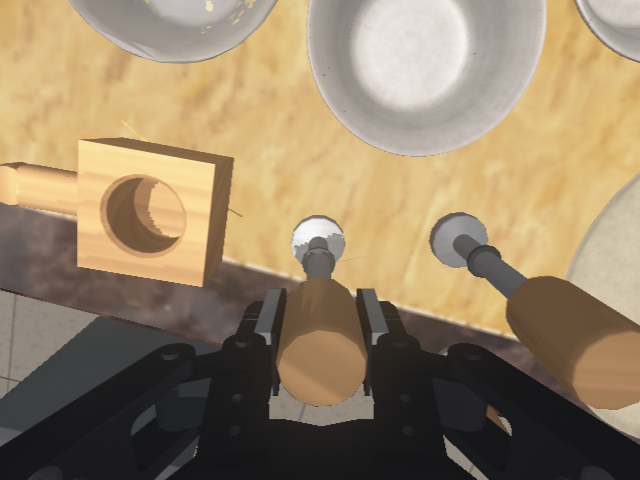

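The rod is held upright, with the foot at (318,241) in the wrist view and the well rim at (144,216). The foot is about 85 mm up, so it clears the mould top. I'll move over the well.

step_arm(
  deltas=[
    [2,-20,-8,0],
    [4,-50,-10,0],
    [6,-80,-10,0],
    [8,-107,-10,0],
    [9,-122,-10,0],
  ],
)

```text
time: 4.25
tool_pos: [0.4529, -0.084, 0.1919]
tcp_rot: [-0.001, 0.99, 0.143, -0.001]
ft_force: [0.5, -0.6, -1.3]
grip_width: 0.0273
grasp_force: 39.4
```

step_arm(
  deltas=[
    [0,0,0,0],
    [0,0,0,0],
    [0,0,0,0],
    [0,0,0,0],
    [0,0,0,0],
  ],
)

```text
time: 4.88
tool_pos: [0.4543, -0.0871, 0.1923]
tcp_rot: [0.0, 0.99, 0.141, 0.0]
ft_force: [0.3, -0.1, -2.0]
grip_width: 0.0271
grasp_force: 39.5
```

```bash
python3 - <<'E'
from h import *
s=r.sense(); print(s['tool_pos'],s['time'])
w=get('wrist');t=get('top')
z=s['tool_pos'][2]-.098
print(z,proj(w,(.454,-.0867,.06)),proj(w,(*s['tool_pos'][:2],z+.01)))
a=cv2.resize(w['pixels'][150:320,230:410],None,fx=3,fy=3)
cv2.imwrite('pics/w4.png',a)
E
```

```text
[ 0.45425369 -0.08708463  0.19225741] 4.875
0.09425741472037383 (np.float64(320.36708310510846), np.float64(227.2300703593673)) (np.float64(320.90565497741744), np.float64(244.63368171764617))
```

View pics/w4.png

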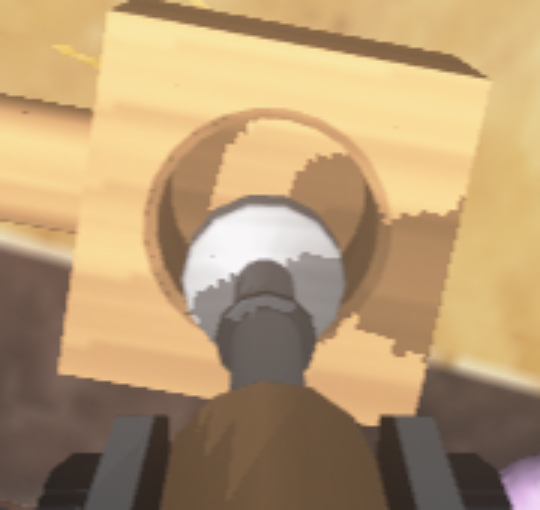

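The rim is at about (319,227) and the foot at about (318,243), both within about 1 mm of the prediction. The foot is concentric with the well, so I'll lower it.

step_arm(
  deltas=[
    [0,0,15,0],
    [0,0,32,0],
    [0,0,50,0],
    [0,0,65,0],
    [0,0,72,0],
  ],
)

```text
time: 5.6
tool_pos: [0.454, -0.0867, 0.1196]
tcp_rot: [-0.0, 0.99, 0.141, -0.0]
ft_force: [-0.2, -0.6, -0.5]
grip_width: 0.0273
grasp_force: 39.6
```

step_arm(
  deltas=[
    [0,0,2,0],
    [0,0,4,0],
    [0,0,5,0],
    [0,0,6,0],
    [0,0,7,0],
  ],
)

```text
time: 6.22
tool_pos: [0.4544, -0.0867, 0.1134]
tcp_rot: [0.0, 0.99, 0.141, 0.0]
ft_force: [0.6, -0.8, -1.6]
grip_width: 0.0272
grasp_force: 39.6
```

step_arm(
  deltas=[
    [0,0,0.5,0],
    [0,0,1,0],
    [0,0,1.5,0],
    [0,0,2,0],
    [0,0,2,0],
  ],
)

```text
time: 6.85
tool_pos: [0.4547, -0.0861, 0.1129]
tcp_rot: [0.0, 0.99, 0.141, 0.001]
ft_force: [-3.0, 3.2, 19.0]
grip_width: 0.0268
grasp_force: 40.4
```

The foot touches bottom with about 19 N at the expected height. I'll ease off slightly and hold.

step_arm(
  deltas=[
    [0,0,-0.4,0],
    [0,0,-0.4,0],
    [0,0,-0.4,0],
    [0,0,-0.4,0],
    [0,0,-0.4,0],
  ],
)

```text
time: 7.48
tool_pos: [0.4546, -0.0862, 0.1129]
tcp_rot: [0.0, 0.99, 0.141, 0.001]
ft_force: [-2.9, 1.8, 15.3]
grip_width: 0.0271
grasp_force: 39.6
```

step_arm(
  deltas=[
    [0,0,0,0],
    [0,0,0,0],
    [0,0,0,0],
    [0,0,0,0],
    [0,0,0,0],
  ],
)

```text
time: 8.1
tool_pos: [0.4547, -0.0862, 0.113]
tcp_rot: [0.0, 0.99, 0.141, 0.001]
ft_force: [-1.6, 1.8, 14.3]
grip_width: 0.0272
grasp_force: 39.6
```

step_arm(
  deltas=[
    [0,0,0,0],
    [0,0,0,0],
    [0,0,0,0],
    [0,0,0,0],
    [0,0,0,0],
  ],
)

```text
time: 8.72
tool_pos: [0.4547, -0.0862, 0.1129]
tcp_rot: [0.0, 0.99, 0.141, 0.001]
ft_force: [-1.6, 1.7, 14.3]
grip_width: 0.0269
grasp_force: 39.6
```

step_arm(
  deltas=[
    [0,0,0,0],
    [0,0,0,0],
    [0,0,0,0],
    [0,0,0,0],
    [0,0,0,0],
  ],
)

```text
time: 9.35
tool_pos: [0.4546, -0.0862, 0.113]
tcp_rot: [0.0, 0.99, 0.141, 0.001]
ft_force: [-2.3, 1.9, 15.0]
grip_width: 0.0271
grasp_force: 39.6
```

```bash
python3 - <<'E'
from h import *
s=r.sense(); p=s['tool_pos']; print(p,s['ft_force'])
sd=get('side'); w=get('wrist')
u,v=map(int,proj(sd,p)); a=cv2.resize(sd['pixels'][v-60:v+70,u-60:u+70],(520,520))
cv2.imwrite('pics/s5.png',a)
E
```

```text
[ 0.45463648 -0.08616636  0.11295719] [-2.30068349  1.92739258 14.96292266]
```

View pics/s5.png

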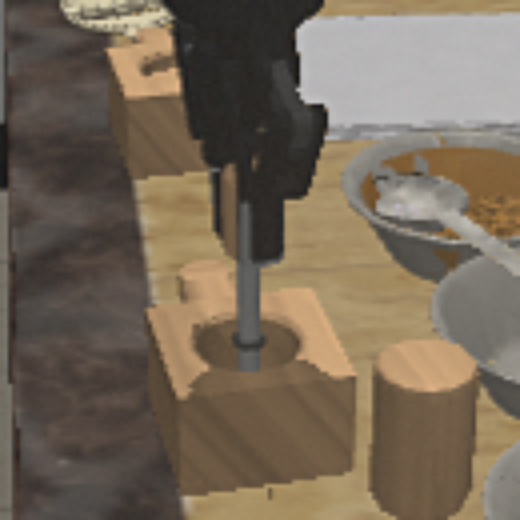

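The ring is at (248,340) in the crop, level with the mould top at the well's centre, so the rod is bottomed and upright. I've held it for over 2.5 s. Now I'll unload, release and retreat straight up.

step_arm(
  deltas=[
    [0,0,-0.3,0],
    [0,0,-0.5,0],
    [0,0,-0.8,0],
    [0,0,-0.8,0],
    [0,0,-0.8,0],
  ],
)

```text
time: 10.07
tool_pos: [0.4544, -0.0862, 0.113]
tcp_rot: [-0.0, 0.99, 0.141, 0.0]
ft_force: [-1.5, 1.6, 7.7]
grip_width: 0.0269
grasp_force: 39.0
```

step_arm(
  deltas=[
    [0,0,0,0],
    [0,0,0,0],
    [0,0,0,0],
    [0,0,0,0],
    [0,0,0,0],
  ],
  jaw=1,
)

```text
time: 10.7
tool_pos: [0.4542, -0.0867, 0.1124]
tcp_rot: [0.0, 0.99, 0.141, -0.0]
ft_force: [0.0, 0.5, 0.1]
grip_width: 0.0851
grasp_force: 0.0
```

step_arm(
  deltas=[
    [0,0,-5,0],
    [0,0,-20,0],
    [0,0,-50,0],
    [0,0,-85,0],
    [0,0,-120,0],
  ],
)

```text
time: 11.32
tool_pos: [0.454, -0.0867, 0.2339]
tcp_rot: [0.0, 0.99, 0.141, -0.0]
ft_force: [1.2, -0.3, -0.1]
grip_width: 0.0854
grasp_force: 0.0
```

step_arm(
  deltas=[
    [0,0,-10,0],
    [0,0,-10,0],
    [0,0,-10,0],
    [0,0,-10,0],
    [0,0,-10,0],
  ],
)

```text
time: 11.95
tool_pos: [0.4539, -0.0866, 0.2418]
tcp_rot: [-0.0, 0.99, 0.141, -0.001]
ft_force: [0.5, 1.0, -0.5]
grip_width: 0.0853
grasp_force: 0.0
```

```bash
python3 - <<'E'
from h import *
sd=get('side'); u,v=map(int,proj(sd,(.454,-.087,.11))); a=cv2.resize(sd['pixels'][v-60:v+70,u-60:u+70],(520,520))
cv2.imwrite('pics/s6.png',a)
E
```

```text
(no output)
```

View pics/s6.png

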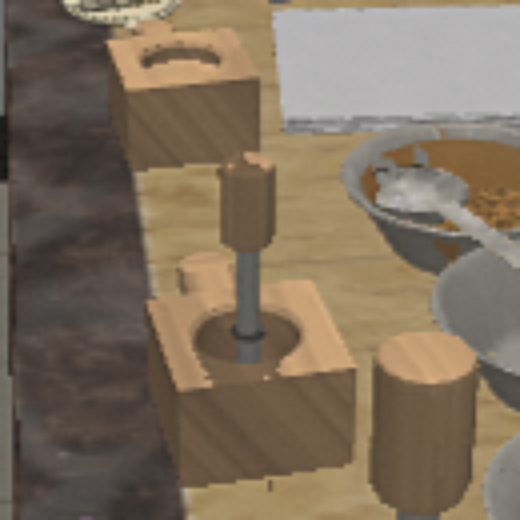

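The rod stands upright at (248,290) in the crop, centred in the deep well, and the gripper is clear.

```bash
python3 -c "
from plant import r
print(r.job_done())"
```

```text
the job is handed in; nothing more can be done
None
```

I held the middle-sized depth rod on the bottom of the deep mould's well for more than two seconds, then let go; the last picture shows it standing upright there. The job is handed in at about 12 s of the 48 s allowed; no verdict came back.

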